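# Sort the bench litter into the sorting trays

## Task

Sort the small things scattered on the front half of the bench into the trays: the two wooden doming punches into the wooden tray, one in each bay; the two round white tins into the blue tray, one in each bay; and the black eye loupe into the red tray. Each must stand upright, flat on the floor of its bay, as it now stands on the bench; leave the two pairs of pliers where they lie.

Things in the scene. Friction and masses are not known exactly. Their poses are not given: they have to be found in the camera images.
- pale_punch: pale, yellowish wooden doming punch standing on its foot, 49 mm high: a rough ball 25 to 27 mm across from 21 mm up to the top (widest at about 35 mm), on a round stem 16 mm across below. Origin: centre of the underside; z up. About 60 g; narrow foot, topples if pushed
- brown_punch: darker brown wooden doming punch standing on its foot, 49 mm high: a rough ball 25 to 27 mm across from 21 mm up to the top (widest at about 35 mm), on a round stem 16 mm across below. Origin: centre of the underside; z up. About 60 g; narrow foot, topples if pushed
- large_tin: round white tin with its lid on (closed, solid, buff label on the lid), 46 mm across at the lid (12 to 18 mm up; 44 mm below it), 18 mm high. Origin: centre of the underside; z up. About 30 g
- small_tin: round white tin with its lid on (closed, solid, buff label on the lid), 40 mm across at the lid (12 to 18 mm up; 38 mm below it), 18 mm high. Origin: centre of the underside; z up. About 30 g
- eye_loupe: black eye loupe, a short round cup standing on its rim, 35 mm across, 20 mm high. Origin: centre of the underside; z up. About 30 g
- wooden_tray: shallow pale wooden sorting tray with cork lining; outside 104 mm along its x and 150 mm along its y, 14 mm high, walls 3 mm, floor 3 mm thick. One 3 mm divider along x at y = 0 makes two open bays, each 98 x 70 mm inside and centred at x = 0, y = +37 mm and y = -37 mm. Brass label frames on its -x side. Fixed to the bench. Origin: centre of the underside, z up
- blue_tray: shallow blue plastic sorting tray; outside 104 mm along its x and 150 mm along its y, 14 mm high, walls 3 mm, floor 3 mm thick. One 3 mm divider along x at y = 0 makes two open bays, each 98 x 70 mm inside and centred at x = 0, y = +37 mm and y = -37 mm. Brass label frames on its -x side. Fixed to the bench. Origin: centre of the underside, z up
- red_tray: shallow red plastic sorting tray; outside 104 mm along its x and 80 mm along its y, 14 mm high, walls 3 mm, floor 3 mm thick; a single bay, 98 x 74 mm inside, centred at x = 0, y = 0. Brass label frame on its -x side. Fixed to the bench. Origin: centre of the underside, z up
- black_pliers: black-handled pliers lying flat on the bench, 132 x 43 x 12 mm (long along their y), a bystander. Origin: centre of the underside
- red_pliers: red-handled pliers lying flat on the bench, 122 x 43 x 12 mm (long along their y), a bystander. Origin: centre of the underside
Things that resemble listed ones, but are neither listed nor needed, are in the scene too. Leave any orange or turquoise look-alike of the brown_punch alone.

How it is judged:
By the outcome, as a careful person would: the job done as asked, in the order asked, and still so for the second after the job is handed in, with the robot touching nothing.
It also fails if it takes over 128 s, if anything falls off the work surface, if the arm or the gripper's body presses on something with over 40 N, if the wrist force passes 120 N, or if a joint passes its speed limit or range.

## Robot

A 7-joint arm with a two-finger parallel gripper is mounted at the origin on a cart in front of the work surface, level with it; the furniture and walls round the work are solid. World frame = base frame: x ahead of the robot, y to its left, z up, the work surface at z = 0. Lengths are in m, angles in rad, forces in N, time in s.
With the tool pointing down it reaches from about 0.4 to 0.85 m from the base axis. Payload 10.4 kg.
Tool frame: the origin (TCP) lies at the centre of the arm's flange, where the gripper is bolted on; the fingertips stand 173 mm ahead of it and the grasp point (between the pads) lies 155 mm ahead of it; z points along the fingers, y is the line along which they close (so a half turn about z gives the same grasp; the last joint's range is limited). The gripper opens to 85 mm and grips with 20 to 120 N. Pads are 22 mm wide; open, the fingers measure 114 mm over their backs; the gripper's body (76 mm by 85 mm) begins 54 mm behind the grasp point. The pads swing forward as they close: fully open they stand 13 mm farther back than shut.
Start: joints at [1.297, 0.332, -0.065, 1.46, 0.022, 1.35, -0.088], TCP at [0.155, -0.605, 0.405] pointing down, gripper open.
Joint ranges: [-2.6, 2.6], [-0.5, 2.12], [-1.47, 1.34], [0.16, 2.42], [-1.27, 4.41], [0.06, 2.06], [-2.6, 2.6]. Speed limits (rad/s): [2.22, 2.22, 2.79, 2.79, 3.14, 3.14, 3.14].

## Interface

Orientations are given as a unit quaternion [x, y, z, w].
In Python, from workcell import manip, viewer, finder gives the robot as it stands.
- The arm moves only by the tool arm_command, never from a script. Its argument "plan" is a list of rows, each an object with "dp": the shift along the tool's x, y, z in mm, a list of three; "spin": the turn about the tool's z in rad. A call has 1 to 5 rows; each row shifts and turns the commanded pose from where the row before left it, along the tool's axes as they then stand; what a row does not reach is not made up. A row lasts 1/10 s, in which the tool goes at most 50 mm and 8.59 degrees, less where a joint would pass 70% of its speed; a pose out of reach is approached as far as the arm can. A call is refused whole if a number of a shift passes 50 or a number of a turn 0.15, either way. A call with a gripper value outside its range is refused whole. "grip" is the closure, from -1 (fully open) to 1 (shut), set as the call begins (left out, the last holds). The fingers move at their own pace and stop on an object; "newtons" is the grip in N (left out, the last holds). Time passes only in rows, so rows that do not move let the fingers close. It gives the time, the measured TCP pose, the force, the opening and the grip force at its end, in the units of the state.
- manip.get_obs(): the state, without advancing time (a new reading comes with each control period).
- viewer.camera(name): name is "scene" or "top" or "wrist"; returns the picture (420x560x3 uint8, blue, green, red); there is no depth.
- viewer.camera_params(name): a dict with "vertical_fov" (degrees; the focal length in pixels is half the picture's height over the tangent of half this angle, whatever the lens; pixels are square), "cx", "cy" (the principal point, pixels), "k1" (the pictures are not rectified: a ray, as slopes to the right and down, at radius r is drawn at 1 + k1 r^2 times it, then the intrinsics apply), "R" (3x3) and "t" (3): a world point X has camera coordinates R X + t; the wrist camera has in their place "T_tool_cam" (4x4, takes a point from camera to tool coordinates, whose origin is the TCP and whose axes are the flange's). Camera axes: x right, y down, z forward; pixel columns grow to the right and rows downward; lengths in m; the calibration is good to about 2 mm. A picture is of the moment at which its call begins: read the wrist's pose just before it. camera_params takes no time and is no camera call.
- manip.hand_in(): hands the job in; it is judged then, once.
Trained networks look in the newest picture that a camera, given by its name, has taken for a name from the list of things; names that differ only in an ending like _2 or _b are one class to them, and where a whole thing is asked for, a point or a joint stands for the part that bears it (a point fixed in the world has none). Each returns a list of dicts, best first, with "score" (0 to 1); they miss things now and then, are a little off and sometimes report something else, mostly with a low value. They report only what shows in the picture. A call takes as long as a camera call. They do not tell look-alikes from the thing itself.
- finder.find_in(camera, thing): "position" ([x, y, z] in m, in world coordinates, good to about 4 mm: the middle of the surface that is visible of it).
The state is a dict: "clock": time; "joint_pos": joint angles; "joint_velocities": joint speeds; "tau": joint torques, N m; "position": TCP position; "ee_rot": TCP orientation; "ft_force": force on the tool from outside, world axes, zero at the start; "torque": the same for the moment, N m; "grip_width": opening from 0.0 (shut) to 1.0 (fully open); "grasp_force": force on a finger pad.
Only numpy, scipy, OpenCV 4.12 (cv2) and the standard library are available. Lean on these libraries where they do the work, as an engineer would, in place of code of your own. Each camera call takes 0.05 s, during which the arm holds its last target. There are 200 camera calls.

## Working session

There is one attempt and no reset: what is moved stays moved. The work goes in short steps, Python scripts to look and compute and a tool call to move; the robot and the scene stay as the last step left them, time stands still between calls to the robot, and variables do not carry over. Pictures are saved under pics/ and viewed, at most 14 in all, crops included, and the job is handed in when it is done.

Besides the shell and the picture viewer there is one more tool, called after "Request:" in YAML: its name, and indented under it one key for each argument. arm_command: Moves the arm, as the interface text tells. Its arguments: {"type":"object","properties":{"plan":{"type":"array","items":{"type":"object","properties":{"dp":{"type":"array","items":{"type":"number"}},"spin":{"type":"number"}}}},"grip":{"type":"number"},"newtons":{"type":"number"}},"required":["plan"]}

```bash
ls; mkdir -p pics; cat > h.py <<'E'
import numpy as np, cv2
from workcell import manip, viewer, finder
from scipy.spatial.transform import Rotation as Ro
def cam(n):
    p=viewer.camera_params(n)
    if n=='wrist':
        o=manip.get_obs(); T=np.eye(4); T[:3,:3]=Ro.from_quat(o['ee_rot']).as_matrix(); T[:3,3]=o['position']
        W=np.linalg.inv(T@np.array(p['T_tool_cam'])); R,t=W[:3,:3],W[:3,3]
    else: R,t=np.array(p['R']),np.array(p['t'])
    f=210/np.tan(np.radians(p['vertical_fov']/2))
    return p,R,t,f
def px2w(c,u,v,z):
    p,R,t,f=c; d=np.array([(u-p['cx'])/f,(v-p['cy'])/f]); s=d.copy()
    for _ in range(20): s=d/(1+p['k1']*(s@s))
    r=R.T@np.array([s[0],s[1],1]); o=-R.T@t
    return o+r*(z-o[2])/r[2]
def w2px(c,X):
    p,R,t,f=c; q=R@np.array(X)+t; s=q[:2]/q[2]; s=s*(1+p['k1']*(s@s)); return s*f+[p['cx'],p['cy']]
def shot(n,name):
    c=cam(n); im=viewer.camera(n); cv2.imwrite(f'pics/{name}.png',im); return c,im
E
python3 - <<'E'
from h import *
for n in ('top','scene'):
    shot(n,n+'0')
    for th in 'pale_punch brown_punch large_tin small_tin eye_loupe wooden_tray blue_tray red_tray black_pliers red_pliers'.split():
        print(n,th,[(np.round(d['position'],3).tolist(),round(d['score'],2)) for d in finder.find_in(n,th)])
o=manip.get_obs();print(o['clock'],o['position'],o['ee_rot'],o['grip_width'])
c=cam('top');print(-c[1].T@c[2])
E
```

```text
pics
top pale_punch [([0.444, 0.016, 0.042], 0.48), ([0.405, -0.321, 0.006], 0.24)]
top brown_punch [([0.423, 0.349, 0.046], 0.59), ([0.544, -0.321, 0.006], 0.2)]
top large_tin [([0.404, 0.185, 0.018], 0.8)]
top small_tin [([0.406, 0.102, 0.014], 0.52)]
top eye_loupe [([0.406, -0.319, 0.004], 0.63)]
top wooden_tray [([0.62, 0.112, 0.002], 0.93), ([0.553, -0.142, 0.005], 0.74)]
top blue_tray [([0.545, -0.319, 0.005], 0.7)]
top red_tray [([0.552, -0.144, 0.007], 0.97)]
top black_pliers [([0.529, 0.102, 0.007], 0.56)]
top red_pliers [([0.534, 0.27, 0.01], 0.7)]
scene pale_punch []
scene brown_punch [([0.417, 0.354, 0.035], 0.61), ([0.421, 0.289, 0.039], 0.57), ([0.352, 0.315, 0.039], 0.51)]
scene large_tin [([0.401, 0.192, 0.02], 0.69), ([0.44, 0.018, 0.038], 0.45)]
scene small_tin [([0.4, 0.1, 0.018], 0.5)]
scene eye_loupe [([0.407, -0.32, 0.009], 0.65), ([0.547, -0.318, 0.002], 0.24)]
scene wooden_tray [([0.627, 0.115, 0.003], 0.83)]
scene blue_tray [([0.548, -0.32, -0.0], 0.77)]
scene red_tray [([0.556, -0.144, 0.0], 0.8)]
scene black_pliers [([0.528, 0.096, 0.004], 0.71)]
scene red_pliers [([0.539, 0.267, 0.011], 0.82)]
1.1 [ 0.15513196 -0.60545245  0.40476414] [9.92149935e-01 1.25054000e-01 2.21598672e-05 6.02059279e-05] 1.002159241122919
[0.30999308 0.017496   0.980272  ]
```

View pics/top0.png

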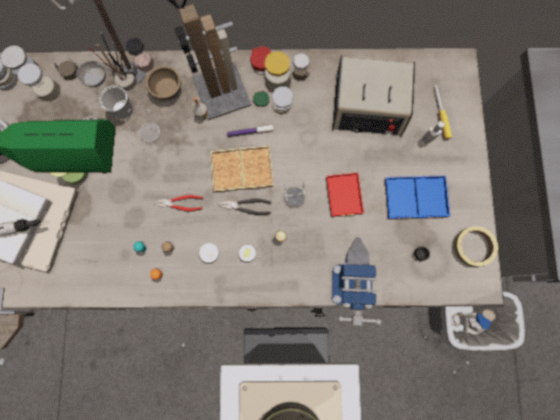

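View pics/scene0.png

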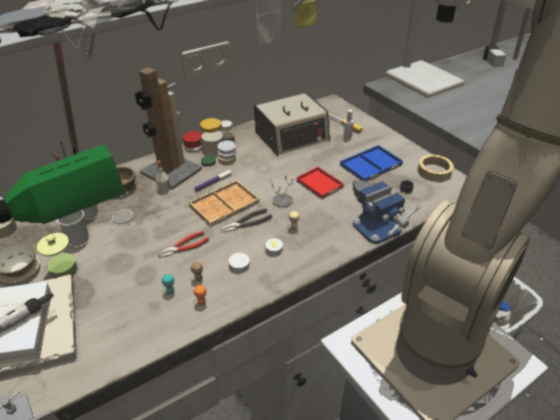

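Top view: pale punch at (281,237). The brown candidate is at (167,247), with turquoise (139,246) and orange (155,273) look-alikes beside it. Tins are at (208,253) and (247,253), and the loupe at (422,254). Next I'll confirm the candidates in an enlarged crop and measure the trays.

```bash
python3 - <<'E'
from h import *
c=cam('top'); im=cv2.imread('pics/top0.png')
cv2.imwrite('pics/crop1.png',cv2.resize(im[180:290,125:305],None,fx=4,fy=4,interpolation=cv2.INTER_CUBIC))
h=cv2.cvtColor(im,cv2.COLOR_BGR2HSV)
def seg(name,lo,hi,box,z):
    u0,v0,u1,v1=box; m=cv2.inRange(h[v0:v1,u0:u1],lo,hi)
    m=cv2.morphologyEx(m,cv2.MORPH_CLOSE,np.ones((5,5)))
    k=max(cv2.findContours(m,0,2)[0],key=cv2.contourArea)
    (a,b),s,_=cv2.minAreaRect(k); q=cv2.boxPoints(cv2.minAreaRect(k))+[u0,v0]
    W=np.array([px2w(c,*p,z)[:2] for p in q]); print(name,np.round([a+u0,b+v0],1),np.round(px2w(c,a+u0,b+v0,z)[:2],3),'sides',np.round([np.linalg.norm(W[1]-W[0]),np.linalg.norm(W[2]-W[1])],3),'ang',np.round(np.degrees([np.arctan2(*(W[1]-W[0])[::-1]),np.arctan2(*(W[2]-W[1])[::-1])]),1))
seg('red',(0,150,90),(10,255,255),(310,165,375,225),.014)
seg('red2',(170,150,90),(180,255,255),(310,165,375,225),.014)
seg('blue',(100,150,80),(130,255,255),(375,165,460,230),.014)
seg('wood',(8,90,150),(25,255,255),(200,135,285,200),.008)
seg('L',(0,0,170),(180,60,255),(195,240,222,265),.018)
seg('S',(0,0,170),(180,120,255),(235,240,262,265),.018)
seg('loupe',(0,0,0),(180,255,50),(408,240,436,268),.015)
seg('pale',(10,40,150),(35,255,255),(268,225,295,250),.035)
seg('brown',(0,70,40),(25,255,150),(156,236,178,258),.035)
E
```

```text
red [344.3 194.6] [ 0.55  -0.141] sides [0.079 0.102] ang [ -83.  -175.5]Traceback (most recent call last):
  File "<stdin>", line 12, in <module>
  File "<stdin>", line 8, in seg
ValueError: max() iterable argument is empty
```

View pics/crop1.png

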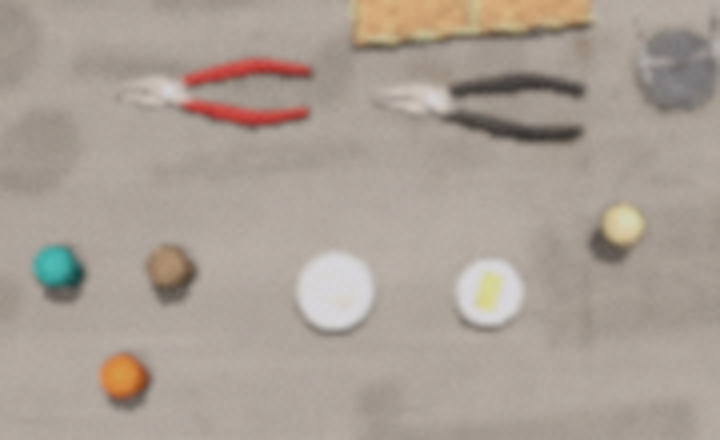

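The crop separates the punches: brown at crop (170,268), pale at (623,225), turquoise at (57,266) and orange at (124,377), which I'll leave alone. The larger tin is at (336,291) and the smaller at (489,293).

```bash
python3 - <<'E'
from h import *
c=cam('top'); im=cv2.imread('pics/top0.png')
h=cv2.cvtColor(im,cv2.COLOR_BGR2HSV)
def seg(name,lo,hi,box,z):
    u0,v0,u1,v1=box; m=cv2.inRange(h[v0:v1,u0:u1],lo,hi)
    m=cv2.morphologyEx(m,cv2.MORPH_CLOSE,np.ones((5,5)))
    ks=cv2.findContours(m,0,2)[0]
    if not ks: print(name,None); return
    k=max(ks,key=cv2.contourArea)
    (a,b),s,_=cv2.minAreaRect(k); q=cv2.boxPoints(cv2.minAreaRect(k))+[u0,v0]
    W=np.array([px2w(c,*p,z)[:2] for p in q]); print(name,np.round([a+u0,b+v0],1),np.round(px2w(c,a+u0,b+v0,z)[:2],3),'sides',np.round([np.linalg.norm(W[1]-W[0]),np.linalg.norm(W[2]-W[1])],3),'ang',np.round(np.degrees([np.arctan2(*(W[1]-W[0])[::-1]),np.arctan2(*(W[2]-W[1])[::-1])]),1))
seg('blue',(100,150,80),(130,255,255),(375,165,460,230),.014)
seg('wood',(8,75,140),(25,255,255),(200,135,285,200),.008)
seg('L',(0,0,180),(180,60,255),(195,240,222,265),.018)
seg('S',(0,0,180),(180,120,255),(235,240,262,265),.018)
seg('loupe',(0,0,0),(180,255,60),(408,240,436,268),.015)
seg('pale',(10,40,150),(35,255,255),(268,225,295,250),.035)
seg('brown',(0,60,50),(25,255,150),(156,236,178,258),.035)
p=viewer.camera_params('wrist'); print(np.round(p['T_tool_cam'],3),p['vertical_fov'])
E
```

```text
blue [416.9 196.9] [ 0.543 -0.319] sides [0.152 0.1  ] ang [-88.6 176.9]
wood [240.9 168.5] [0.621 0.116] sides [0.151 0.105] ang [ -85.  -175.1]
L [208.  250.5] [0.413 0.191] sides [0.063 0.05 ] ang [ -90.4 -178.8]
S [245.5 252. ] [0.409 0.101] sides [0.051 0.057] ang [ -90.4 -179.7]
loupe [421.1 253.2] [ 0.404 -0.319] sides [0.033 0.028] ang [ -64.5 -157. ]
pale [280.5 235. ] [0.447 0.017] sides [0.026 0.024] ang [-90.4 179.5]
brown [167.6 247.6] [0.419 0.283] sides [0.024 0.02 ] ang [ -59.8 -148.6]
[[-0.001 -0.958 -0.286  0.073]
 [ 1.    -0.001 -0.     0.   ]
 [-0.    -0.286  0.958  0.031]
 [ 0.     0.     0.     1.   ]] 68.20370749026156
```

Request:
arm_command:
  plan:
    - {"dp": [0, 0, 0], "spin": -0.147}
    - {"dp": [0, 0, 0], "spin": -0.147}
    - {"dp": [0, 0, 0], "spin": -0.147}
    - {"dp": [0, 0, 0], "spin": -0.147}
    - {"dp": [0, 0, 0], "spin": -0.147}
  grip: -0.2
  newtons: 30

```text
clock: 1.6
position: [0.1551, -0.6054, 0.4048]
ee_rot: [0.88, 0.476, 0.0, 0.0]
ft_force: [-0.8, -0.5, -0.1]
grip_width: 0.595
grasp_force: 0.0
```

Request:
arm_command:
  plan:
    - {"dp": [0, 0, 0], "spin": -0.147}
    - {"dp": [0, 0, 0], "spin": -0.147}
    - {"dp": [0, 0, 0], "spin": -0.147}
    - {"dp": [0, 0, 0], "spin": -0.144}
    - {"dp": [0, 20, 0], "spin": 0}

```text
clock: 2.1
position: [0.1723, -0.6062, 0.4048]
ee_rot: [0.707, 0.708, -0.001, -0.0]
ft_force: [0.0, -0.5, 0.2]
grip_width: 0.601
grasp_force: 0.0
```

Request:
arm_command:
  plan:
    - {"dp": [30, 40, 0]}
    - {"dp": [30, 40, 0]}
    - {"dp": [30, 40, 0]}
    - {"dp": [30, 40, 0]}
    - {"dp": [30, 40, 0]}

```text
invalid input at $.plan[0]: expected keys dp, spin
```

Request:
arm_command:
  plan:
    - {"dp": [30, 40, 0], "spin": 0}
    - {"dp": [35, 40, 0], "spin": 0}
    - {"dp": [35, 40, 0], "spin": 0}
    - {"dp": [40, 30, 0], "spin": 0}
    - {"dp": [45, 30, 0], "spin": 0}

```text
clock: 2.6
position: [0.3494, -0.4262, 0.4048]
ee_rot: [0.707, 0.707, 0.0, 0.0]
ft_force: [0.2, -0.1, -0.2]
grip_width: 0.603
grasp_force: 0.0
```

Request:
arm_command:
  plan:
    - {"dp": [45, 25, 0], "spin": 0}
    - {"dp": [45, 25, 0], "spin": 0}
    - {"dp": [45, 20, 0], "spin": 0}
    - {"dp": [45, 20, 0], "spin": 0}
    - {"dp": [45, 0, 0], "spin": 0}

```text
clock: 3.1
position: [0.4381, -0.203, 0.4049]
ee_rot: [0.706, 0.708, 0.001, 0.0]
ft_force: [0.2, 1.3, 0.0]
grip_width: 0.599
grasp_force: 0.0
```

Request:
arm_command:
  plan:
    - {"dp": [45, 0, 0], "spin": 0}
    - {"dp": [45, 0, 0], "spin": 0}
    - {"dp": [45, 0, 0], "spin": 0}
    - {"dp": [45, 0, 0], "spin": 0}
    - {"dp": [30, 0, 0], "spin": 0}

```text
clock: 3.6
position: [0.4363, 0.0077, 0.4051]
ee_rot: [0.706, 0.708, 0.0, 0.001]
ft_force: [0.3, -0.8, -0.7]
grip_width: 0.598
grasp_force: 0.0
```

```bash
python3 - <<'E'
from h import *
o=manip.get_obs();print(o['clock'],np.round(o['position'],4),np.round(o['ee_rot'],3),np.round(o['joint_pos'],2))
c,im=shot('wrist','w1')
for th in ('pale_punch','small_tin'): print(finder.find_in('wrist',th))
print(w2px(c,[.445,.016,.035]))
E
```

```text
3.6 [0.4363 0.0077 0.4051] [0.706 0.708 0.    0.001] [ 0.73 -0.07 -0.8   1.89 -0.05  1.3  -0.06]
[{'position': [0.4483, 0.0264, 0.0456], 'score': 0.81}]
[{'position': [0.4078, 0.0969, 0.0182], 'score': 0.59}]
[287.72688273 175.72250985]
```

View pics/w1.png

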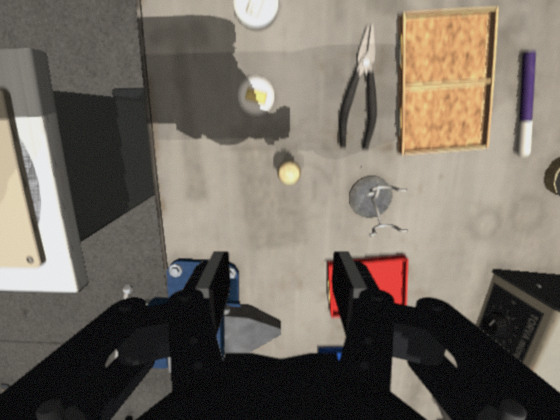

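Wrist view: pale punch at (289,173), within 3 px of the prediction. Small tin is at (257,96), the wooden tray spans (402..498, 8..153), and there is a wire stand at (375,200).

```bash
python3 - <<'E'
from h import *
c=cam('wrist'); im=cv2.imread('pics/w1.png'); h=cv2.cvtColor(im,cv2.COLOR_BGR2HSV)
m=cv2.inRange(h[155:192,270:308],(15,60,120),(35,255,255)); M=cv2.moments(m,True); u,v=M['m10']/M['m00']+270,M['m01']/M['m00']+155
print('pale',u,v,M['m00'],px2w(c,u,v,.037))
print('S',px2w(c,257,96,.018))
for p in [(402,13),(497,8),(402,153),(489,148)]: print(p,px2w(c,*p,.014))
for p in [(404,85),(495,85)]: print(p,px2w(c,*p,.014))
E
```

```text
pale 288.95100864553314 172.0749279538905 347.0 [0.4464992  0.01895974 0.037     ]
S [0.41142571 0.09935817 0.018     ]
(402, 13) [0.56399807 0.18422262 0.014     ]
(497, 8) [0.66661015 0.19300506 0.014     ]
(402, 153) [0.57844322 0.03793118 0.014     ]
(489, 148) [0.68230448 0.04505757 0.014     ]
(404, 85) [0.57293023 0.11249586 0.014     ]
(495, 85) [0.67695951 0.11505438 0.014     ]
```

Request:
arm_command:
  plan:
    - {"dp": [5, 5, 20], "spin": 0}
    - {"dp": [5, 5, 40], "spin": 0}
    - {"dp": [0, 0, 40], "spin": 0}
    - {"dp": [0, 0, 30], "spin": 0}
    - {"dp": [0, 0, 10], "spin": 0}

```text
clock: 4.25
position: [0.4457, 0.0131, 0.262]
ee_rot: [0.708, 0.707, -0.001, -0.002]
ft_force: [-0.1, 0.5, 0.5]
grip_width: 0.598
grasp_force: 0.0
```

```bash
python3 - <<'E'
from h import *
o=manip.get_obs();print(o['clock'],np.round(o['position'],4),np.round(o['ee_rot'],3),np.round(o['joint_pos'],2))
c,im=shot('wrist','w2')
print(finder.find_in('wrist','pale_punch'))
h=cv2.cvtColor(im,cv2.COLOR_BGR2HSV)
m=cv2.inRange(h,(15,60,120),(35,255,255)); 
n,l,s,ce=cv2.connectedComponentsWithStats(m)
for i in range(1,n):
    if s[i,4]>150: print(s[i],ce[i],px2w(c,*ce[i],.037))
E
```

```text
4.25 [0.4457 0.0131 0.262 ] [ 0.708  0.707 -0.001 -0.002] [ 0.66  0.16 -0.83  2.04  0.14  1.   -0.24]
[{'position': [0.4469, 0.0264, 0.0473], 'score': 0.67}]
[  461     0    99   189 11023] [508.20647737  94.83162478] [0.58378928 0.09938805 0.037     ]
[535   0  25  40 310] [552.12580645  17.42903226] [0.60383956 0.14350856 0.037     ]
[208  85  38  23 529] [227.80151229  95.6710775 ] [0.41399108 0.09759916 0.037     ]
[264 209  38  33 743] [282.12920592 225.02557201] [0.44622493 0.01595047 0.037     ]
```

Request:
arm_command:
  plan:
    - {"dp": [3, 0, 25], "spin": 0}
    - {"dp": [0, 0, 25], "spin": 0}
    - {"dp": [0, 0, 20], "spin": 0}
    - {"dp": [0, 0, 7], "spin": 0}
    - {"dp": [0, 0, 0], "spin": 0}

```text
clock: 4.85
position: [0.4472, 0.0171, 0.1883]
ee_rot: [0.707, 0.707, 0.0, 0.0]
ft_force: [0.8, 0.6, 0.8]
grip_width: 0.603
grasp_force: 0.0
```

Request:
arm_command:
  plan:
    - {"dp": [0, 0, 0], "spin": 0}
    - {"dp": [0, 0, 0], "spin": 0}
    - {"dp": [0, 0, 0], "spin": 0}
    - {"dp": [0, 0, 0], "spin": 0}
    - {"dp": [0, 0, 0], "spin": 0}
  grip: 1

```text
clock: 5.35
position: [0.4475, 0.0175, 0.189]
ee_rot: [0.707, 0.707, 0.001, 0.001]
ft_force: [-0.5, 0.1, 7.7]
grip_width: 0.277
grasp_force: 29.2
```

Request:
arm_command:
  plan:
    - {"dp": [0, 0, 0], "spin": 0}
    - {"dp": [0, 0, -5], "spin": 0}
    - {"dp": [0, 0, -15], "spin": 0}
    - {"dp": [0, 0, -20], "spin": 0}
    - {"dp": [0, 0, -20], "spin": 0}

```text
clock: 5.85
position: [0.4465, 0.0175, 0.2487]
ee_rot: [0.707, 0.707, -0.0, -0.0]
ft_force: [-0.5, -0.3, -0.1]
grip_width: 0.276
grasp_force: 29.4
```

Request:
arm_command:
  plan:
    - {"dp": [0, 0, -35], "spin": 0}
    - {"dp": [10, 0, -40], "spin": 0}
    - {"dp": [25, 20, -30], "spin": 0}
    - {"dp": [25, 40, 0], "spin": 0}
    - {"dp": [0, 40, 0], "spin": 0}

```text
clock: 6.35
position: [0.5475, 0.0808, 0.3552]
ee_rot: [0.706, 0.708, 0.002, 0.001]
ft_force: [-0.4, 0.5, 0.3]
grip_width: 0.278
grasp_force: 29.5
```

Request:
arm_command:
  plan:
    - {"dp": [0, 40, 0], "spin": 0}
    - {"dp": [0, 25, 0], "spin": 0}
    - {"dp": [0, 15, 0], "spin": 0}
    - {"dp": [0, 0, 0], "spin": 0}
    - {"dp": [0, 0, 0], "spin": 0}

```text
clock: 6.85
position: [0.6262, 0.0777, 0.3528]
ee_rot: [0.707, 0.707, -0.0, -0.0]
ft_force: [-0.0, 0.2, -0.2]
grip_width: 0.28
grasp_force: 29.6
```

```bash
python3 - <<'E'
from h import *
o=manip.get_obs();print(o['clock'],np.round(o['position'],4),np.round(o['ee_rot'],3),np.round(o['joint_pos'],2))
c,im=shot('wrist','w3')
for X in ([.626,.078,.003],[.620,.152,.003]): print(w2px(c,X))
E
```

```text
6.85 [0.6262 0.0777 0.3528] [ 0.707  0.707 -0.    -0.   ] [ 0.41  0.5  -0.83  1.48  0.37  1.32 -0.45]
[280.23020475 187.09289702]
[274.07942365 114.0880499 ]
```

View pics/w3.png

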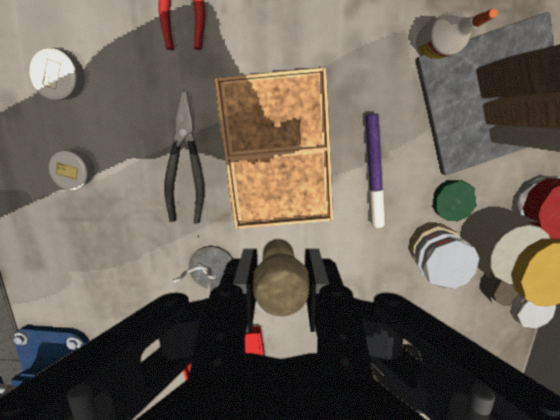

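The punch hangs straight in the fingers, with its ball at (281,280). The lower bay is centred at (280,187), as predicted. Descending.

Request:
arm_command:
  plan:
    - {"dp": [0, 0, 30], "spin": 0}
    - {"dp": [0, 0, 40], "spin": 0}
    - {"dp": [0, 0, 40], "spin": 0}
    - {"dp": [0, 0, 25], "spin": 0}
    - {"dp": [0, 0, 10], "spin": 0}

```text
clock: 7.4
position: [0.6252, 0.0769, 0.2056]
ee_rot: [0.707, 0.707, -0.001, -0.001]
ft_force: [0.3, -0.3, -0.7]
grip_width: 0.279
grasp_force: 29.6
```

Request:
arm_command:
  plan:
    - {"dp": [0, 0, 6], "spin": 0}
    - {"dp": [0, 0, 5], "spin": 0}
    - {"dp": [0, 0, 2], "spin": 0}
    - {"dp": [0, 0, 0], "spin": 0}
    - {"dp": [0, 0, 0], "spin": 0}

```text
clock: 7.9
position: [0.6269, 0.0775, 0.1955]
ee_rot: [0.707, 0.707, 0.0, 0.0]
ft_force: [0.3, 0.8, 0.0]
grip_width: 0.277
grasp_force: 29.6
```

Request:
arm_command:
  plan:
    - {"dp": [0, 0, 1.5], "spin": 0}
    - {"dp": [0, 0, 0], "spin": 0}
    - {"dp": [0, 0, 1], "spin": 0}
    - {"dp": [0, 0, 0], "spin": 0}

```text
clock: 8.3
position: [0.6268, 0.0774, 0.1923]
ee_rot: [0.707, 0.707, 0.0, 0.0]
ft_force: [-0.8, 0.4, 0.0]
grip_width: 0.28
grasp_force: 29.7
```

Request:
arm_command:
  plan:
    - {"dp": [0, 0, 0.7], "spin": 0}
    - {"dp": [0, 0, 0], "spin": 0}
    - {"dp": [0, 0, 0], "spin": 0}

```text
clock: 8.6
position: [0.6269, 0.0776, 0.1921]
ee_rot: [0.707, 0.707, 0.0, 0.0]
ft_force: [-1.0, -0.6, 5.3]
grip_width: 0.276
grasp_force: 29.9
```

Request:
arm_command:
  plan:
    - {"dp": [0, 0, 0], "spin": 0}
    - {"dp": [0, 0, 0], "spin": 0}
    - {"dp": [0, 0, 0], "spin": 0}
    - {"dp": [0, 0, -10], "spin": 0}
    - {"dp": [0, 0, -30], "spin": 0}
  grip: -0.1

```text
clock: 9.1
position: [0.6257, 0.077, 0.2298]
ee_rot: [0.707, 0.707, -0.002, -0.002]
ft_force: [-1.0, 0.1, -0.4]
grip_width: 0.55
grasp_force: 0.0
```

Request:
arm_command:
  plan:
    - {"dp": [0, 0, -40], "spin": 0}
    - {"dp": [0, 0, -40], "spin": 0}
    - {"dp": [0, 0, -40], "spin": 0}
    - {"dp": [20, -20, 0], "spin": 0}
    - {"dp": [40, -30, 0], "spin": 0}

```text
clock: 9.6
position: [0.5778, 0.135, 0.3532]
ee_rot: [0.709, 0.705, 0.001, 0.001]
ft_force: [0.4, 0.7, 0.3]
grip_width: 0.548
grasp_force: 0.0
```

Request:
arm_command:
  plan:
    - {"dp": [40, -40, 0], "spin": 0}
    - {"dp": [40, -40, 0], "spin": 0}
    - {"dp": [35, -40, 0], "spin": 0}
    - {"dp": [20, -25, 0], "spin": 0}
    - {"dp": [10, -10, 0], "spin": 0}

```text
clock: 10.1
position: [0.4303, 0.2736, 0.3524]
ee_rot: [0.705, 0.709, 0.0, 0.001]
ft_force: [0.8, 0.4, 0.2]
grip_width: 0.549
grasp_force: 0.0
```

```bash
python3 - <<'E'
from h import *
o=manip.get_obs();print(o['clock'],np.round(o['position'],4),np.round(o['ee_rot'],3),np.round(o['joint_pos'],2))
c,im=shot('wrist','w4')
print(finder.find_in('wrist','brown_punch'))
print(w2px(c,[.420,.285,.035]))
shot('top','top1')
print(finder.find_in('top','pale_punch'))
E
```

```text
10.1 [0.4303 0.2736 0.3524] [0.705 0.709 0.    0.001] [ 0.24  0.25 -1.01  1.79  0.22  1.22 -0.82]
[{'position': [0.4227, 0.2896, 0.0421], 'score': 0.86}, {'position': [0.3637, 0.3161, 0.0456], 'score': 0.76}, {'position': [0.425, 0.3544, 0.0456], 'score': 0.58}]
[268.75657009 182.98450171]
[]
```

View pics/w4.png

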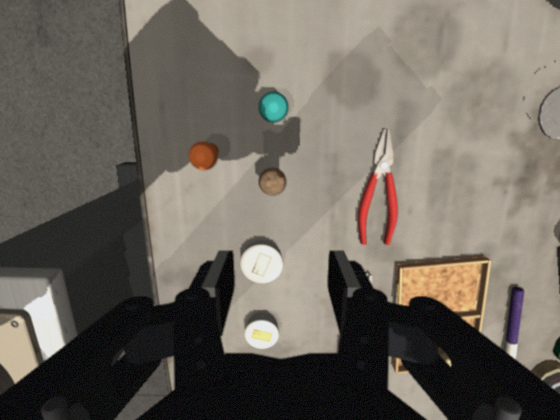

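Brown punch is at (272,181), between turquoise (273,106) and orange (203,155). That puts it at about (.423,.287).

Request:
arm_command:
  plan:
    - {"dp": [6, -4, 20], "spin": 0}
    - {"dp": [4, -3, 30], "spin": 0}
    - {"dp": [0, 0, 30], "spin": 0}
    - {"dp": [0, 0, 10], "spin": 0}
    - {"dp": [0, 0, 0], "spin": 0}

```text
clock: 10.8
position: [0.4271, 0.2799, 0.2604]
ee_rot: [0.708, 0.706, -0.001, -0.001]
ft_force: [-0.4, -0.0, -0.4]
grip_width: 0.553
grasp_force: 0.0
```

```bash
python3 - <<'E'
from h import *
o=manip.get_obs();print(o['clock'],np.round(o['position'],4),np.round(o['ee_rot'],3),np.round(o['joint_pos'],2))
c,im=shot('wrist','w5')
print(finder.find_in('wrist','brown_punch')[:2])
u,v=w2px(c,[.423,.287,.037]).astype(int);print(u,v)
cv2.imwrite('pics/w5c.png',cv2.resize(im[max(v-60,0):v+60,u-80:u+80],None,fx=3,fy=3))
E
```

```text
10.8 [0.4271 0.2799 0.2604] [ 0.708  0.706 -0.001 -0.001] [ 0.16  0.37 -0.95  1.88  0.34  1.06 -0.93]
[{'position': [0.3645, 0.3171, 0.0459], 'score': 0.71}, {'position': [0.4222, 0.3537, 0.0438], 'score': 0.63}]
274 219
```

View pics/w5c.png

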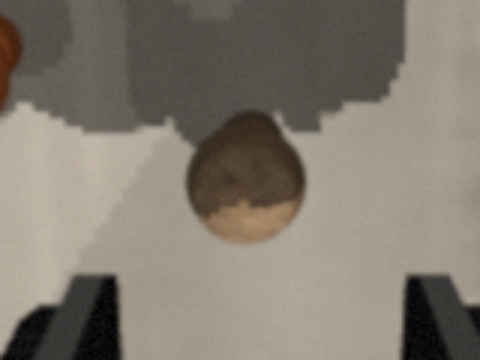

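The ball is centred at crop (246,182), which gives about (.424,.2865). Closing in.

Request:
arm_command:
  plan:
    - {"dp": [7, -3, 20], "spin": 0}
    - {"dp": [0, 0, 25], "spin": 0}
    - {"dp": [0, 0, 20], "spin": 0}
    - {"dp": [0, 0, 7], "spin": 0}
    - {"dp": [0, 0, 0], "spin": 0}

```text
clock: 11.4
position: [0.4238, 0.288, 0.1899]
ee_rot: [0.707, 0.707, 0.0, 0.0]
ft_force: [0.8, 0.1, 0.7]
grip_width: 0.552
grasp_force: 0.0
```

Request:
arm_command:
  plan:
    - {"dp": [0, 0, 0], "spin": 0}
    - {"dp": [0, 0, 0], "spin": 0}
    - {"dp": [0, 0, 0], "spin": 0}
    - {"dp": [0, 0, 0], "spin": 0}
    - {"dp": [0, 0, 0], "spin": 0}
  grip: 1

```text
clock: 11.9
position: [0.424, 0.2885, 0.1908]
ee_rot: [0.707, 0.707, 0.001, 0.0]
ft_force: [0.6, 0.3, 7.9]
grip_width: 0.251
grasp_force: 29.4
```

Request:
arm_command:
  plan:
    - {"dp": [0, 0, 0], "spin": 0}
    - {"dp": [0, 0, -5], "spin": 0}
    - {"dp": [0, 0, -15], "spin": 0}
    - {"dp": [0, 0, -35], "spin": 0}
    - {"dp": [0, 0, -40], "spin": 0}

```text
clock: 12.4
position: [0.4227, 0.2879, 0.2857]
ee_rot: [0.707, 0.707, -0.001, -0.0]
ft_force: [1.7, 0.0, 0.0]
grip_width: 0.257
grasp_force: 29.5
```

Request:
arm_command:
  plan:
    - {"dp": [-5, 10, -40], "spin": 0}
    - {"dp": [-20, 35, -30], "spin": 0}
    - {"dp": [-30, 40, 0], "spin": 0}
    - {"dp": [-30, 40, 0], "spin": 0}
    - {"dp": [-30, 40, 0], "spin": 0}

```text
clock: 12.9
position: [0.5893, 0.1717, 0.356]
ee_rot: [0.707, 0.707, 0.0, 0.0]
ft_force: [-0.0, 0.5, -0.6]
grip_width: 0.255
grasp_force: 29.5
```

Request:
arm_command:
  plan:
    - {"dp": [-10, 15, 0], "spin": 0}
    - {"dp": [-5, 10, 0], "spin": 0}
    - {"dp": [0, 0, 0], "spin": 0}
    - {"dp": [0, 0, 0], "spin": 0}
    - {"dp": [0, 0, 0], "spin": 0}

```text
clock: 13.4
position: [0.612, 0.1598, 0.3549]
ee_rot: [0.706, 0.708, 0.0, -0.0]
ft_force: [-0.0, 0.8, 0.5]
grip_width: 0.255
grasp_force: 29.5
```

```bash
python3 - <<'E'
from h import *
o=manip.get_obs();print(o['clock'],np.round(o['position'],4),np.round(o['ee_rot'],3),np.round(o['joint_pos'],2))
c,im=shot('wrist','w6')
for X in ([.626,.078,.038],[.620,.152,.003]): print(w2px(c,X))
E
```

```text
13.4 [0.612  0.1598 0.3549] [ 0.706  0.708  0.    -0.   ] [ 0.3   0.52 -0.86  1.47  0.39  1.33 -0.59]
[293.59632128 272.18682011]
[287.61403018 194.08821943]
```

View pics/w6.png

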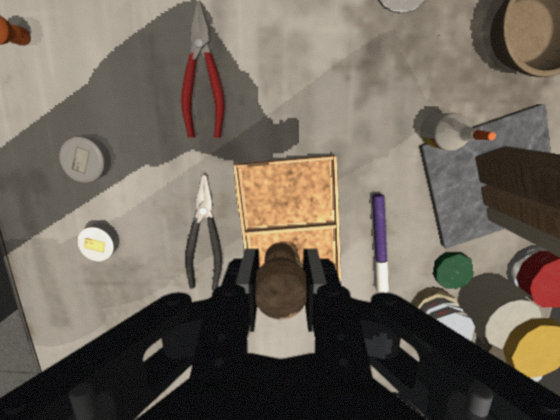

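Brown punch is held upright at (280,285). The empty bay is centred near (287,194), which is dX +8, dY −8 from here.

Request:
arm_command:
  plan:
    - {"dp": [-8, 8, 20], "spin": 0}
    - {"dp": [0, 0, 40], "spin": 0}
    - {"dp": [0, 0, 40], "spin": 0}
    - {"dp": [0, 0, 35], "spin": 0}
    - {"dp": [0, 0, 10], "spin": 0}

```text
clock: 13.95
position: [0.6196, 0.1492, 0.2045]
ee_rot: [0.707, 0.707, -0.003, -0.002]
ft_force: [-0.4, -0.7, 0.6]
grip_width: 0.257
grasp_force: 29.5
```

Request:
arm_command:
  plan:
    - {"dp": [0, 0, 9], "spin": 0}
    - {"dp": [0, 0, 4], "spin": 0}
    - {"dp": [0, 0, 0], "spin": 0}
    - {"dp": [0, 0, 0], "spin": 0}

```text
clock: 14.35
position: [0.6216, 0.1503, 0.1977]
ee_rot: [0.707, 0.707, 0.001, 0.001]
ft_force: [0.3, -0.2, 1.1]
grip_width: 0.255
grasp_force: 29.5
```

Request:
arm_command:
  plan:
    - {"dp": [0, 0, 1], "spin": 0}
    - {"dp": [0, 0, 0], "spin": 0}
    - {"dp": [0, 0, 0], "spin": 0}

```text
clock: 14.65
position: [0.6213, 0.1501, 0.1957]
ee_rot: [0.707, 0.707, 0.0, 0.0]
ft_force: [0.0, -0.6, -0.2]
grip_width: 0.25
grasp_force: 29.5
```

Request:
arm_command:
  plan:
    - {"dp": [0, 0, 1], "spin": 0}
    - {"dp": [0, 0, 0], "spin": 0}
    - {"dp": [0, 0, 0], "spin": 0}

```text
clock: 14.95
position: [0.6212, 0.1501, 0.1943]
ee_rot: [0.707, 0.707, -0.0, 0.0]
ft_force: [0.7, 0.2, -0.6]
grip_width: 0.253
grasp_force: 29.5
```

Request:
arm_command:
  plan:
    - {"dp": [0, 0, 0.8], "spin": 0}
    - {"dp": [0, 0, 0], "spin": 0}
    - {"dp": [0, 0, 0], "spin": 0}

```text
clock: 15.25
position: [0.6212, 0.1503, 0.194]
ee_rot: [0.707, 0.707, 0.0, 0.0]
ft_force: [-1.9, -0.7, 4.8]
grip_width: 0.254
grasp_force: 29.8
```

Request:
arm_command:
  plan:
    - {"dp": [0, 0, 0], "spin": 0}
    - {"dp": [0, 0, 0], "spin": 0}
    - {"dp": [0, 0, 0], "spin": 0}
    - {"dp": [0, 0, -10], "spin": 0}
    - {"dp": [0, 0, -30], "spin": 0}
  grip: -0.1

```text
clock: 15.75
position: [0.6203, 0.1496, 0.2319]
ee_rot: [0.707, 0.707, -0.002, -0.001]
ft_force: [0.4, 0.7, 0.1]
grip_width: 0.552
grasp_force: 0.0
```

Request:
arm_command:
  plan:
    - {"dp": [0, 0, -40], "spin": 0}
    - {"dp": [0, 0, -40], "spin": 0}
    - {"dp": [0, -20, -20], "spin": 0}
    - {"dp": [5, -40, 0], "spin": 0}
    - {"dp": [5, -40, 0], "spin": 0}
  grip: -0.6

```text
clock: 16.25
position: [0.5202, 0.1606, 0.3346]
ee_rot: [0.707, 0.707, 0.001, 0.0]
ft_force: [-0.5, 1.0, 1.1]
grip_width: 0.799
grasp_force: 0.0
```

Request:
arm_command:
  plan:
    - {"dp": [10, -40, 0], "spin": 0}
    - {"dp": [10, -40, 0], "spin": 0}
    - {"dp": [7, -25, 0], "spin": 0}
    - {"dp": [0, -10, 0], "spin": 0}
    - {"dp": [0, 0, 0], "spin": 0}

```text
clock: 16.75
position: [0.405, 0.1877, 0.3342]
ee_rot: [0.707, 0.708, -0.0, 0.001]
ft_force: [1.0, 1.1, 0.6]
grip_width: 0.8
grasp_force: 0.0
```

```bash
cat >> h.py <<'E'
def circ(c,im,X,z,r0,r1):
    # circle fit near the projected guess
    u,v=w2px(c,[X[0],X[1],z]).astype(int); w=75
    a,b=max(u-w,0),max(v-w,0); g=cv2.medianBlur(cv2.cvtColor(im,cv2.COLOR_BGR2GRAY),3)[b:v+w,a:u+w]
    k=cv2.HoughCircles(g,cv2.HOUGH_GRADIENT,1,40,param1=80,param2=15,minRadius=r0,maxRadius=r1)
    for q in (k[0][:3] if k is not None else []): print('circ',np.round(q+[a,b,0],1),np.round(px2w(c,q[0]+a,q[1]+b,z),4))
E
python3 - <<'E'
from h import *
o=manip.get_obs();print(o['clock'],np.round(o['position'],4),np.round(o['ee_rot'],3),np.round(o['joint_pos'],2))
c,im=shot('wrist','w7')
print(finder.find_in('wrist','large_tin'),finder.find_in('wrist','small_tin'),w2px(c,[.405,.187,.018]))
circ(c,im,(.405,.187),.018,15,35)
circ(c,im,(.41,.10),.018,13,30)
shot('top','top2')
print(finder.find_in('top','pale_punch'),finder.find_in('top','brown_punch'))
E
```

```text
16.75 [0.405  0.1877 0.3342] [ 0.707  0.708 -0.     0.001] [ 0.5   0.07 -1.04  1.96  0.07  1.15 -0.57]
[{'position': [0.4079, 0.1963, 0.0203], 'score': 0.73}] [] [279.51407849 195.17464923]
circ [285.5 191.5  24.6] [0.4107 0.1906 0.018 ]
circ [280.5 269.5  19.3] [0.4059 0.1085 0.018 ]
circ [284.5 273.5  21. ] [0.4101 0.1039 0.018 ]
[{'position': [0.6204, 0.0759, 0.049], 'score': 0.56}] []
```

View pics/w7.png

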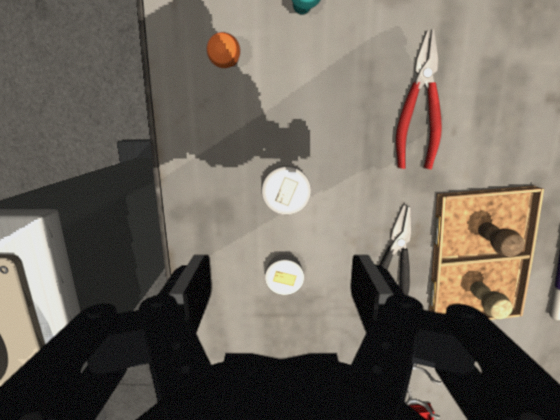

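The pale and brown punches stand upright in their bays (490,300 and 505,240). Large tin is at (286,190), about (.411,.191), and the small tin at (285,277).

Request:
arm_command:
  plan:
    - {"dp": [4, 6, 20], "spin": 0}
    - {"dp": [0, 0, 35], "spin": 0}
    - {"dp": [0, 0, 35], "spin": 0}
    - {"dp": [0, 0, 10], "spin": 0}
    - {"dp": [0, 0, 0], "spin": 0}

```text
clock: 17.55
position: [0.4119, 0.1911, 0.2327]
ee_rot: [0.707, 0.707, -0.001, -0.001]
ft_force: [-0.4, 0.4, 0.5]
grip_width: 0.797
grasp_force: 0.0
```

```bash
python3 - <<'E'
from h import *
o=manip.get_obs();print(o['clock'],np.round(o['position'],4),np.round(o['joint_pos'],2))
c,im=shot('wrist','w8')
print(finder.find_in('wrist','large_tin'))
circ(c,im,(.411,.191),.018,25,55)
E
```

```text
17.55 [0.4119 0.1911 0.2327] [ 0.38  0.29 -0.99  2.04  0.29  0.96 -0.76]
[{'position': [0.4115, 0.1952, 0.0206], 'score': 0.84}]
circ [279.5 232.5  35. ] [0.4111 0.1926 0.018 ]
circ [302.5 183.5  48.2] [0.4251 0.2243 0.018 ]
```

Request:
arm_command:
  plan:
    - {"dp": [1, 0, 20], "spin": 0}
    - {"dp": [0, 0, 25], "spin": 0}
    - {"dp": [0, 0, 9], "spin": 0}
    - {"dp": [0, 0, 3], "spin": 0}
    - {"dp": [0, 0, 0], "spin": 0}

```text
clock: 18.15
position: [0.4126, 0.1924, 0.1775]
ee_rot: [0.707, 0.707, 0.0, 0.0]
ft_force: [-0.7, -0.5, -0.7]
grip_width: 0.798
grasp_force: 0.0
```

Request:
arm_command:
  plan:
    - {"dp": [0, 0, 0], "spin": 0}
    - {"dp": [0, 0, 0], "spin": 0}
    - {"dp": [0, 0, 0], "spin": 0}
    - {"dp": [0, 0, 0], "spin": 0}
    - {"dp": [0, 0, 0], "spin": 0}
  grip: 1

```text
clock: 18.65
position: [0.4126, 0.1924, 0.1778]
ee_rot: [0.707, 0.707, 0.0, 0.001]
ft_force: [-3.2, -2.9, 10.4]
grip_width: 0.524
grasp_force: 29.1
```

Request:
arm_command:
  plan:
    - {"dp": [0, 0, 0], "spin": 0}
    - {"dp": [0, 0, -5], "spin": 0}
    - {"dp": [0, 0, -15], "spin": 0}
    - {"dp": [0, 0, -35], "spin": 0}
    - {"dp": [0, 0, -40], "spin": 0}

```text
clock: 19.15
position: [0.4116, 0.1921, 0.2724]
ee_rot: [0.707, 0.707, -0.001, -0.001]
ft_force: [1.3, 0.2, 0.7]
grip_width: 0.523
grasp_force: 30.8
```

Request:
arm_command:
  plan:
    - {"dp": [-10, 0, -40], "spin": 0}
    - {"dp": [-30, 5, -40], "spin": 0}
    - {"dp": [-40, 15, -25], "spin": 0}
    - {"dp": [-45, 15, 0], "spin": 0}
    - {"dp": [-45, 15, 0], "spin": 0}

```text
clock: 19.65
position: [0.4624, 0.0209, 0.3782]
ee_rot: [0.707, 0.707, 0.001, 0.002]
ft_force: [1.5, 0.4, -0.4]
grip_width: 0.519
grasp_force: 30.8
```

Request:
arm_command:
  plan:
    - {"dp": [-45, 15, 0], "spin": 0}
    - {"dp": [-45, 15, 0], "spin": 0}
    - {"dp": [-45, 15, 0], "spin": 0}
    - {"dp": [-45, 15, 0], "spin": 0}
    - {"dp": [-45, 15, 0], "spin": 0}

```text
clock: 20.15
position: [0.5374, -0.2045, 0.377]
ee_rot: [0.707, 0.707, 0.0, 0.0]
ft_force: [0.5, 0.7, 0.6]
grip_width: 0.523
grasp_force: 30.8
```

Request:
arm_command:
  plan:
    - {"dp": [-40, 8, 0], "spin": 0}
    - {"dp": [-20, 0, 0], "spin": 0}
    - {"dp": [-10, 0, 0], "spin": 0}
    - {"dp": [0, 0, 0], "spin": 0}
    - {"dp": [0, 0, 0], "spin": 0}

```text
clock: 20.65
position: [0.5453, -0.2707, 0.3768]
ee_rot: [0.706, 0.708, 0.0, 0.0]
ft_force: [0.3, 0.5, -0.1]
grip_width: 0.52
grasp_force: 30.8
```

```bash
python3 - <<'E'
from h import *
o=manip.get_obs();print(o['clock'],np.round(o['position'],4),np.round(o['ee_rot'],3),np.round(o['joint_pos'],2))
c,im=shot('wrist','w9')
for X in ([.545,-.282,.003],[.543,-.356,.003],[.405,-.319,.02]): print(w2px(c,X))
E
```

```text
20.65 [ 0.5453 -0.2707  0.3768] [0.706 0.708 0.    0.   ] [ 0.93  0.4  -0.7   1.52  0.26  1.32  0.21]
[279.72462071 192.40034886]
[278.07122753 252.01500488]
[155.67891264 227.89763535]
```

View pics/w9.png

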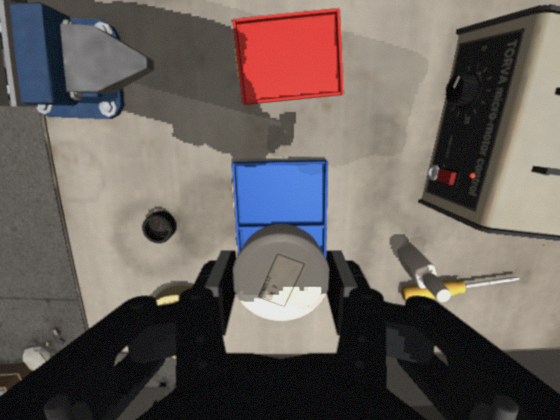

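The tin is held level. The upper blue bay is centred at (281,192), as predicted, and the loupe is at (159,226).

Request:
arm_command:
  plan:
    - {"dp": [-11, 0, 25], "spin": 0}
    - {"dp": [0, 0, 45], "spin": 0}
    - {"dp": [0, 0, 45], "spin": 0}
    - {"dp": [0, 0, 40], "spin": 0}
    - {"dp": [0, 0, 20], "spin": 0}

```text
clock: 21.2
position: [0.5442, -0.2815, 0.1982]
ee_rot: [0.706, 0.708, -0.0, -0.002]
ft_force: [-0.6, -0.8, -0.1]
grip_width: 0.523
grasp_force: 30.8
```

Request:
arm_command:
  plan:
    - {"dp": [0, 0, 10], "spin": 0}
    - {"dp": [0, 0, 5], "spin": 0}
    - {"dp": [0, 0, 2], "spin": 0}
    - {"dp": [0, 0, 0], "spin": 0}
    - {"dp": [0, 0, 0], "spin": 0}

```text
clock: 21.7
position: [0.5456, -0.2838, 0.1856]
ee_rot: [0.707, 0.707, 0.0, 0.001]
ft_force: [-0.2, -0.5, 1.0]
grip_width: 0.521
grasp_force: 30.8
```

Request:
arm_command:
  plan:
    - {"dp": [0, 0, 1], "spin": 0}
    - {"dp": [0, 0, 0], "spin": 0}
    - {"dp": [0, 0, 0], "spin": 0}

```text
clock: 22.0
position: [0.5452, -0.2838, 0.1836]
ee_rot: [0.707, 0.707, -0.0, 0.0]
ft_force: [0.4, -0.2, -0.6]
grip_width: 0.524
grasp_force: 30.8
```

Request:
arm_command:
  plan:
    - {"dp": [0, 0, 1.2], "spin": 0}
    - {"dp": [0, 0, 0], "spin": 0}
    - {"dp": [0, 0, 0], "spin": 0}

```text
clock: 22.3
position: [0.5451, -0.2837, 0.1821]
ee_rot: [0.707, 0.707, -0.0, -0.0]
ft_force: [0.1, 0.9, -0.1]
grip_width: 0.525
grasp_force: 30.8
```

Request:
arm_command:
  plan:
    - {"dp": [0, 0, 1], "spin": 0}
    - {"dp": [0, 0, 0], "spin": 0}
    - {"dp": [0, 0, 0], "spin": 0}

```text
clock: 22.6
position: [0.5452, -0.2837, 0.1811]
ee_rot: [0.707, 0.707, -0.0, -0.0]
ft_force: [0.2, -1.1, 0.2]
grip_width: 0.525
grasp_force: 30.8
```

Request:
arm_command:
  plan:
    - {"dp": [0, 0, 0.7], "spin": 0}
    - {"dp": [0, 0, 0], "spin": 0}
    - {"dp": [0, 0, 0], "spin": 0}

```text
clock: 22.9
position: [0.5452, -0.2837, 0.1809]
ee_rot: [0.707, 0.707, -0.0, 0.0]
ft_force: [-3.5, 1.1, 5.5]
grip_width: 0.519
grasp_force: 31.2
```

Request:
arm_command:
  plan:
    - {"dp": [0, 0, 0], "spin": 0}
    - {"dp": [0, 0, 0], "spin": 0}
    - {"dp": [0, 0, 0], "spin": 0}
    - {"dp": [0, 0, -10], "spin": 0}
    - {"dp": [0, 0, -30], "spin": 0}
  grip: -0.26

```text
clock: 23.4
position: [0.5441, -0.2834, 0.2189]
ee_rot: [0.707, 0.707, -0.001, -0.002]
ft_force: [0.1, 0.2, 1.1]
grip_width: 0.633
grasp_force: 0.0
```

Request:
arm_command:
  plan:
    - {"dp": [0, 0, -40], "spin": 0}
    - {"dp": [0, 0, -45], "spin": 0}
    - {"dp": [0, 0, -45], "spin": 0}
    - {"dp": [10, 0, -30], "spin": 0}
    - {"dp": [40, -15, 0], "spin": 0}

```text
clock: 23.9
position: [0.5312, -0.2364, 0.3856]
ee_rot: [0.709, 0.705, 0.001, 0.004]
ft_force: [-0.1, 1.4, 0.4]
grip_width: 0.629
grasp_force: 0.0
```

```bash
python3 - <<'E'
from h import *
o=manip.get_obs();print(o['clock'],np.round(o['position'],4))
c=cam('wrist'); 
im=cv2.imread('pics/w9.png')
# loupe + red tray from w9 pose
T=np.eye(4);T[:3,:3]=Ro.from_quat([.7065,.7075,0,0]).as_matrix();T[:3,3]=[.5453,-.2707,.3768]
W=np.linalg.inv(T@np.array(c[0]['T_tool_cam'])); k=(c[0],W[:3,:3],W[:3,3],c[3])
print('loupe',px2w(k,159,226,.02))
for p in [(234,20),(338,10),(342,93),(243,103)]: print(px2w(k,*p,.014))
for p in [(281,192)]: print(px2w(k,*p,.003))
E
```

```text
23.9 [ 0.5312 -0.2364  0.3856]
loupe [ 0.40880858 -0.31675414  0.02      ]
[ 0.50086909 -0.10836054  0.014     ]
[ 0.60072003 -0.09945552  0.014     ]
[ 0.60807302 -0.17553781  0.014     ]
[ 0.50735464 -0.18541436  0.014     ]
[ 0.54622486 -0.28164671  0.003     ]
```

Request:
arm_command:
  plan:
    - {"dp": [45, -15, 0], "spin": 0}
    - {"dp": [45, -15, 0], "spin": 0}
    - {"dp": [45, -15, 0], "spin": 0}
    - {"dp": [45, -20, 0], "spin": 0}
    - {"dp": [45, -20, 0], "spin": 0}
  grip: -0.45

```text
clock: 24.4
position: [0.4441, -0.0066, 0.3809]
ee_rot: [0.707, 0.707, -0.0, 0.0]
ft_force: [0.6, 0.8, 1.0]
grip_width: 0.723
grasp_force: 0.0
```

Request:
arm_command:
  plan:
    - {"dp": [45, -20, 20], "spin": 0}
    - {"dp": [40, -10, 30], "spin": 0}
    - {"dp": [15, -5, 30], "spin": 0}
    - {"dp": [5, 0, 20], "spin": 0}
    - {"dp": [0, 0, 0], "spin": 0}

```text
clock: 24.9
position: [0.4104, 0.0936, 0.2808]
ee_rot: [0.706, 0.708, -0.001, -0.001]
ft_force: [0.1, -0.0, -0.1]
grip_width: 0.722
grasp_force: 0.0
```

```bash
python3 - <<'E'
from h import *
o=manip.get_obs();print(o['clock'],np.round(o['position'],4),np.round(o['joint_pos'],2))
c,im=shot('wrist','w10')
print(finder.find_in('wrist','small_tin'),w2px(c,[.41,.1,.018]))
circ(c,im,(.41,.1),.018,18,35)
shot('top','top3'); print(finder.find_in('top','large_tin'))
E
```

```text
24.9 [0.4104 0.0936 0.2808] [ 0.71  0.08 -1.05  2.07  0.08  1.03 -0.38]
[{'position': [0.4064, 0.0999, 0.0168], 'score': 0.58}] [280.54689381 204.09507325]
circ [280.5 205.5  25.7] [0.41   0.0989 0.018 ]
[{'position': [0.5364, -0.2829, 0.0237], 'score': 0.76}]
```

Request:
arm_command:
  plan:
    - {"dp": [6, 0, 20], "spin": 0}
    - {"dp": [0, 0, 35], "spin": 0}
    - {"dp": [0, 0, 30], "spin": 0}
    - {"dp": [0, 0, 14], "spin": 0}
    - {"dp": [0, 0, 4], "spin": 0}

```text
clock: 25.6
position: [0.4117, 0.0982, 0.1787]
ee_rot: [0.708, 0.707, -0.0, -0.0]
ft_force: [0.0, 0.3, 0.8]
grip_width: 0.726
grasp_force: 0.0
```

Request:
arm_command:
  plan:
    - {"dp": [0, 0, 0], "spin": 0}
    - {"dp": [0, 0, 0], "spin": 0}
    - {"dp": [0, 0, 0], "spin": 0}

```text
clock: 25.9
position: [0.4121, 0.0987, 0.1803]
ee_rot: [0.707, 0.707, 0.001, 0.001]
ft_force: [-0.5, 0.3, -0.3]
grip_width: 0.722
grasp_force: 0.0
```

Request:
arm_command:
  plan:
    - {"dp": [0, 0, 0], "spin": 0}
    - {"dp": [0, 0, 0], "spin": 0}
    - {"dp": [0, 0, 0], "spin": 0}
    - {"dp": [0, 0, 0], "spin": 0}
    - {"dp": [0, 0, 0], "spin": 0}
  grip: 1

```text
clock: 26.4
position: [0.4119, 0.0988, 0.1799]
ee_rot: [0.707, 0.707, -0.0, 0.001]
ft_force: [-2.9, -1.6, 10.5]
grip_width: 0.453
grasp_force: 28.9
```

Request:
arm_command:
  plan:
    - {"dp": [0, 0, 0], "spin": 0}
    - {"dp": [0, 0, -5], "spin": 0}
    - {"dp": [0, 0, -15], "spin": 0}
    - {"dp": [0, 0, -35], "spin": 0}
    - {"dp": [0, 0, -40], "spin": 0}

```text
clock: 26.9
position: [0.4109, 0.099, 0.2748]
ee_rot: [0.707, 0.707, -0.001, -0.001]
ft_force: [1.2, -1.0, -0.2]
grip_width: 0.452
grasp_force: 30.3
```

Request:
arm_command:
  plan:
    - {"dp": [-10, 0, -40], "spin": 0}
    - {"dp": [-30, 5, -40], "spin": 0}
    - {"dp": [-40, 15, -25], "spin": 0}
    - {"dp": [-45, 15, 0], "spin": 0}
    - {"dp": [-45, 15, 0], "spin": 0}

```text
clock: 27.4
position: [0.4619, -0.0726, 0.3805]
ee_rot: [0.707, 0.707, 0.0, 0.002]
ft_force: [0.5, -0.5, 0.4]
grip_width: 0.45
grasp_force: 30.3
```

Request:
arm_command:
  plan:
    - {"dp": [-45, 15, 0], "spin": 0}
    - {"dp": [-45, 15, 0], "spin": 0}
    - {"dp": [-45, 15, 0], "spin": 0}
    - {"dp": [-45, 15, 0], "spin": 0}
    - {"dp": [-45, 15, 0], "spin": 0}

```text
clock: 27.9
position: [0.5367, -0.2979, 0.3791]
ee_rot: [0.707, 0.707, 0.0, -0.0]
ft_force: [0.8, 0.7, 0.7]
grip_width: 0.45
grasp_force: 30.3
```

Request:
arm_command:
  plan:
    - {"dp": [-30, 8, 0], "spin": 0}
    - {"dp": [-15, 0, 0], "spin": 0}
    - {"dp": [-5, 0, 0], "spin": 0}
    - {"dp": [0, 0, 0], "spin": 0}
    - {"dp": [0, 0, 0], "spin": 0}

```text
clock: 28.4
position: [0.5447, -0.3442, 0.3796]
ee_rot: [0.706, 0.708, 0.0, 0.0]
ft_force: [-0.2, 1.3, -0.1]
grip_width: 0.451
grasp_force: 30.3
```

```bash
python3 - <<'E'
from h import *
o=manip.get_obs();print(o['clock'],np.round(o['position'],4),np.round(o['ee_rot'],3),np.round(o['joint_pos'],2))
c,im=shot('wrist','w11')
for X in ([.546,-.282,.021],[.544,-.356,.003],[.408,-.317,.02]): print(w2px(c,X))
E
```

```text
28.4 [ 0.5447 -0.3442  0.3796] [0.706 0.708 0.    0.   ] [ 1.01  0.48 -0.72  1.41  0.32  1.37  0.29]
[281.32363308 126.34682868]
[279.45474723 192.22727984]
[152.16416977 160.57748024]
```

View pics/w11.png

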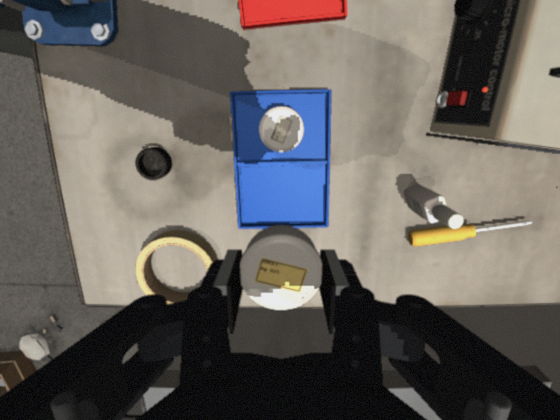

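Large tin sits flat in the upper bay (281,128). The free bay is centred at (283,193), so the correction is dX +3, dY −12. The loupe is at (153,161).

Request:
arm_command:
  plan:
    - {"dp": [-12, 3, 25], "spin": 0}
    - {"dp": [0, 0, 45], "spin": 0}
    - {"dp": [0, 0, 45], "spin": 0}
    - {"dp": [0, 0, 40], "spin": 0}
    - {"dp": [0, 0, 20], "spin": 0}

```text
clock: 28.95
position: [0.5465, -0.3563, 0.2007]
ee_rot: [0.707, 0.708, -0.0, -0.002]
ft_force: [0.5, -0.1, -0.4]
grip_width: 0.452
grasp_force: 30.3
```

Request:
arm_command:
  plan:
    - {"dp": [0, 0, 12], "spin": 0}
    - {"dp": [0, 0, 6], "spin": 0}
    - {"dp": [0, 0, 1], "spin": 0}
    - {"dp": [0, 0, 0], "spin": 0}
    - {"dp": [0, 0, 0], "spin": 0}

```text
clock: 29.45
position: [0.5479, -0.3581, 0.1864]
ee_rot: [0.707, 0.707, 0.0, 0.001]
ft_force: [-0.4, -0.1, -0.1]
grip_width: 0.452
grasp_force: 30.3
```

Request:
arm_command:
  plan:
    - {"dp": [0, 0, 1.5], "spin": 0}
    - {"dp": [0, 0, 0], "spin": 0}
    - {"dp": [0, 0, 1], "spin": 0}
    - {"dp": [0, 0, 0], "spin": 0}
    - {"dp": [0, 0, 0], "spin": 0}

```text
clock: 29.95
position: [0.5476, -0.3581, 0.1831]
ee_rot: [0.707, 0.707, -0.0, 0.0]
ft_force: [-2.6, 1.4, 5.8]
grip_width: 0.45
grasp_force: 30.8
```

Request:
arm_command:
  plan:
    - {"dp": [0, 0, 0.8], "spin": 0}
    - {"dp": [0, 0, 0], "spin": 0}
    - {"dp": [0, 0, 0], "spin": 0}

```text
clock: 30.25
position: [0.5477, -0.358, 0.183]
ee_rot: [0.707, 0.707, -0.0, 0.0]
ft_force: [-4.4, 2.4, 12.2]
grip_width: 0.454
grasp_force: 31.3
```

Request:
arm_command:
  plan:
    - {"dp": [0, 0, 0], "spin": 0}
    - {"dp": [0, 0, 0], "spin": 0}
    - {"dp": [0, 0, 0], "spin": 0}
    - {"dp": [0, 0, -10], "spin": 0}
    - {"dp": [0, 0, -30], "spin": 0}
  grip: -0.15

```text
clock: 30.75
position: [0.5465, -0.3576, 0.2199]
ee_rot: [0.707, 0.707, -0.0, -0.002]
ft_force: [0.3, -0.6, -0.5]
grip_width: 0.577
grasp_force: 0.0
```

Request:
arm_command:
  plan:
    - {"dp": [0, 0, -40], "spin": 0}
    - {"dp": [5, -10, -30], "spin": 0}
    - {"dp": [10, -40, 0], "spin": 0}
    - {"dp": [10, -40, 0], "spin": 0}
    - {"dp": [10, -30, 0], "spin": 0}
  grip: -0.4

```text
clock: 31.25
position: [0.4255, -0.3227, 0.2922]
ee_rot: [0.707, 0.707, -0.001, 0.0]
ft_force: [0.4, -0.3, 0.5]
grip_width: 0.703
grasp_force: 0.0
```

Request:
arm_command:
  plan:
    - {"dp": [4, -15, 0], "spin": 0}
    - {"dp": [2, -5, 0], "spin": 0}
    - {"dp": [0, 0, 0], "spin": 0}
    - {"dp": [0, 0, 0], "spin": 0}

```text
clock: 31.65
position: [0.4084, -0.3171, 0.2922]
ee_rot: [0.707, 0.707, 0.0, 0.001]
ft_force: [0.7, -0.8, 0.5]
grip_width: 0.7
grasp_force: 0.0
```

```bash
python3 - <<'E'
from h import *
o=manip.get_obs();print(o['clock'],np.round(o['position'],4),np.round(o['joint_pos'],2))
c,im=shot('wrist','w12')
print(finder.find_in('wrist','eye_loupe'),w2px(c,[.408,-.317,.02]))
circ(c,im,(.408,-.317),.02,16,30)
E
```

```text
31.65 [ 0.4084 -0.3171  0.2922] [ 1.25  0.28 -0.76  1.85  0.22  1.1   0.41]
[{'position': [0.4091, -0.322, 0.0065], 'score': 0.79}] [279.17642757 208.2781036 ]
circ [276.5 212.5  20.2] [ 0.4058 -0.3206  0.02  ]
```

View pics/w12.png

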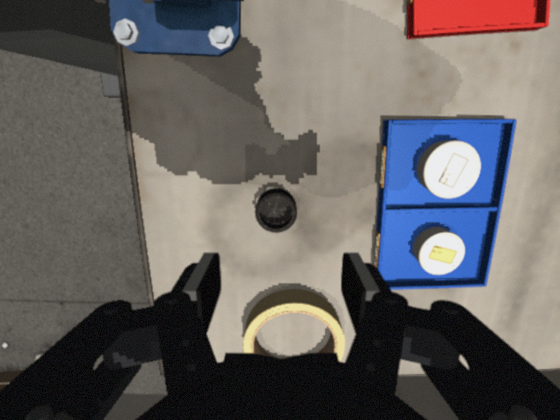

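Both tins sit flat in the blue bays (452,168 and 441,251). Loupe is at (276,211), about (.406,−.319).

Request:
arm_command:
  plan:
    - {"dp": [-2, -3, 25], "spin": 0}
    - {"dp": [0, 0, 35], "spin": 0}
    - {"dp": [0, 0, 35], "spin": 0}
    - {"dp": [0, 0, 15], "spin": 0}
    - {"dp": [0, 0, 5], "spin": 0}

```text
clock: 32.25
position: [0.4046, -0.3186, 0.1753]
ee_rot: [0.707, 0.707, 0.0, -0.001]
ft_force: [0.5, -0.5, 0.6]
grip_width: 0.706
grasp_force: 0.0
```

Request:
arm_command:
  plan:
    - {"dp": [0, 0, 0], "spin": 0}
    - {"dp": [0, 0, 0], "spin": 0}
    - {"dp": [0, 0, 0], "spin": 0}

```text
clock: 32.55
position: [0.4051, -0.3194, 0.1781]
ee_rot: [0.707, 0.707, -0.0, 0.001]
ft_force: [-0.3, -0.0, -0.1]
grip_width: 0.706
grasp_force: 0.0
```

Request:
arm_command:
  plan:
    - {"dp": [0, 0, 0], "spin": 0}
    - {"dp": [0, 0, 0], "spin": 0}
    - {"dp": [0, 0, 0], "spin": 0}
    - {"dp": [0, 0, 0], "spin": 0}
    - {"dp": [0, 0, 0], "spin": 0}
  grip: 1
  newtons: 25

```text
clock: 33.05
position: [0.4047, -0.3192, 0.1775]
ee_rot: [0.707, 0.707, -0.0, 0.0]
ft_force: [-3.0, 1.4, 7.1]
grip_width: 0.383
grasp_force: 24.4
```

Request:
arm_command:
  plan:
    - {"dp": [0, 0, 0], "spin": 0}
    - {"dp": [0, 0, -5], "spin": 0}
    - {"dp": [0, 0, -15], "spin": 0}
    - {"dp": [0, 0, -35], "spin": 0}
    - {"dp": [0, 0, -40], "spin": 0}

```text
clock: 33.55
position: [0.4042, -0.3186, 0.2731]
ee_rot: [0.707, 0.707, 0.0, -0.001]
ft_force: [0.8, -0.2, -0.2]
grip_width: 0.384
grasp_force: 24.9
```

Request:
arm_command:
  plan:
    - {"dp": [0, 10, -40], "spin": 0}
    - {"dp": [5, 30, -40], "spin": 0}
    - {"dp": [20, 35, -5], "spin": 0}
    - {"dp": [35, 35, 0], "spin": 0}
    - {"dp": [40, 30, 0], "spin": 0}

```text
clock: 34.05
position: [0.5454, -0.2186, 0.3581]
ee_rot: [0.708, 0.706, 0.0, 0.001]
ft_force: [0.1, -1.0, -0.7]
grip_width: 0.383
grasp_force: 25.0
```

Request:
arm_command:
  plan:
    - {"dp": [40, 10, 0], "spin": 0}
    - {"dp": [20, 0, 0], "spin": 0}
    - {"dp": [5, 0, 0], "spin": 0}
    - {"dp": [0, 0, 0], "spin": 0}
    - {"dp": [0, 0, 0], "spin": 0}

```text
clock: 34.55
position: [0.554, -0.1558, 0.3569]
ee_rot: [0.708, 0.706, -0.0, 0.0]
ft_force: [-0.2, -1.2, -0.8]
grip_width: 0.383
grasp_force: 25.0
```

```bash
python3 - <<'E'
from h import *
o=manip.get_obs();print(o['clock'],np.round(o['position'],4),np.round(o['ee_rot'],3),np.round(o['joint_pos'],2))
c,im=shot('wrist','w13')
print(w2px(c,[.554,-.142,.003]))
h=cv2.cvtColor(im,cv2.COLOR_BGR2HSV); m=cv2.inRange(h,(0,150,60),(8,255,255))|cv2.inRange(h,(172,150,60),(180,255,255))
m[300:]=0; k=max(cv2.findContours(m,0,2)[0],key=cv2.contourArea); r=cv2.minAreaRect(k); print(r, px2w(c,*r[0],.01))
E
```

```text
34.55 [ 0.554  -0.1558  0.3569] [ 0.708  0.706 -0.     0.   ] [ 0.88  0.37 -0.84  1.63  0.29  1.27 -0.02]
[280.02637239 173.34175374]
((280.04949951171875, 172.99505615234375), (77.21488189697266, 103.5833740234375), 84.2894058227539) [ 0.55404403 -0.14036349  0.01      ]
```

View pics/w13.png

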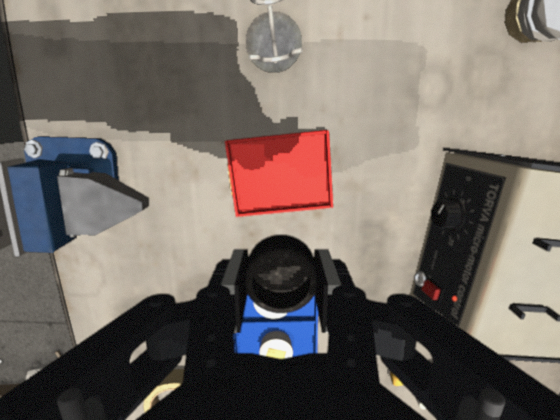

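The red tray is centred at (280,173) and the loupe is held level. Moving dY +15 and descending.

Request:
arm_command:
  plan:
    - {"dp": [15, 0, 25], "spin": 0}
    - {"dp": [0, 0, 45], "spin": 0}
    - {"dp": [0, 0, 45], "spin": 0}
    - {"dp": [0, 0, 30], "spin": 0}
    - {"dp": [0, 0, 15], "spin": 0}

```text
clock: 35.1
position: [0.5531, -0.1405, 0.1937]
ee_rot: [0.708, 0.706, -0.001, -0.002]
ft_force: [-0.9, -0.6, 0.3]
grip_width: 0.382
grasp_force: 25.0
```

Request:
arm_command:
  plan:
    - {"dp": [0, 0, 8], "spin": 0}
    - {"dp": [0, 0, 4], "spin": 0}
    - {"dp": [0, 0, 0], "spin": 0}
    - {"dp": [0, 0, 0], "spin": 0}

```text
clock: 35.5
position: [0.5549, -0.1392, 0.1858]
ee_rot: [0.707, 0.707, 0.0, 0.001]
ft_force: [0.2, 0.2, 0.3]
grip_width: 0.384
grasp_force: 25.0
```

Request:
arm_command:
  plan:
    - {"dp": [0, 0, 1], "spin": 0}
    - {"dp": [0, 0, 0], "spin": 0}
    - {"dp": [0, 0, 0], "spin": 0}

```text
clock: 35.8
position: [0.5544, -0.139, 0.1839]
ee_rot: [0.707, 0.707, 0.0, 0.0]
ft_force: [0.8, 0.4, -0.8]
grip_width: 0.385
grasp_force: 25.0
```

Request:
arm_command:
  plan:
    - {"dp": [0, 0, 1.5], "spin": 0}
    - {"dp": [0, 0, 0], "spin": 0}
    - {"dp": [0, 0, 1], "spin": 0}
    - {"dp": [0, 0, 0], "spin": 0}
    - {"dp": [0, 0, 0], "spin": 0}

```text
clock: 36.3
position: [0.5543, -0.139, 0.181]
ee_rot: [0.707, 0.707, -0.0, -0.0]
ft_force: [0.3, -0.3, 0.7]
grip_width: 0.381
grasp_force: 25.0
```

Request:
arm_command:
  plan:
    - {"dp": [0, 0, 0.8], "spin": 0}
    - {"dp": [0, 0, 0], "spin": 0}
    - {"dp": [0, 0, 0], "spin": 0}

```text
clock: 36.6
position: [0.5544, -0.1389, 0.1806]
ee_rot: [0.707, 0.707, -0.0, 0.0]
ft_force: [-1.8, 0.7, 4.7]
grip_width: 0.384
grasp_force: 25.7
```

Request:
arm_command:
  plan:
    - {"dp": [0, 0, 0], "spin": 0}
    - {"dp": [0, 0, 0], "spin": 0}
    - {"dp": [0, 0, 0], "spin": 0}
    - {"dp": [0, 0, -10], "spin": 0}
    - {"dp": [0, 0, -30], "spin": 0}
  grip: -0.1

```text
clock: 37.1
position: [0.5533, -0.139, 0.2189]
ee_rot: [0.707, 0.707, -0.001, -0.002]
ft_force: [0.3, -0.0, 0.7]
grip_width: 0.551
grasp_force: 0.0
```

Request:
arm_command:
  plan:
    - {"dp": [0, 0, -40], "spin": 0}
    - {"dp": [0, 0, -45], "spin": 0}
    - {"dp": [0, 0, -45], "spin": 0}
    - {"dp": [0, -20, -35], "spin": 0}
    - {"dp": [-30, -30, 0], "spin": 0}

```text
clock: 37.6
position: [0.5062, -0.1644, 0.391]
ee_rot: [0.704, 0.71, 0.003, 0.003]
ft_force: [0.8, -0.6, -0.3]
grip_width: 0.548
grasp_force: 0.0
```

Request:
arm_command:
  plan:
    - {"dp": [-40, -10, 0], "spin": 0}
    - {"dp": [-40, 0, 0], "spin": 0}
    - {"dp": [-10, 0, 0], "spin": 0}
    - {"dp": [0, 0, 0], "spin": 0}
    - {"dp": [0, 0, 0], "spin": 0}

```text
clock: 38.1
position: [0.4947, -0.2575, 0.3855]
ee_rot: [0.707, 0.708, 0.0, -0.0]
ft_force: [0.3, 0.9, -0.1]
grip_width: 0.552
grasp_force: 0.0
```

```bash
python3 - <<'E'
from h import *
o=manip.get_obs();print(o['clock'],np.round(o['position'],4),o['ft_force'])
c,a=shot('wrist','w14'); _,b=shot('scene','scene9')
r=cv2.resize
cv2.imwrite('pics/fin.png',np.vstack([r(a[:260],(800,371))[:,:],r(b[130:320,120:480],(800,422))])[:, :][:793] if 0 else np.hstack([r(a,(400,300)),r(b[130:310,150:440],(400,300),interpolation=cv2.INTER_CUBIC)]))
E
```

```text
38.1 [ 0.4947 -0.2575  0.3855] [ 0.25644254  0.90610489 -0.1136044 ]
```

View pics/fin.png

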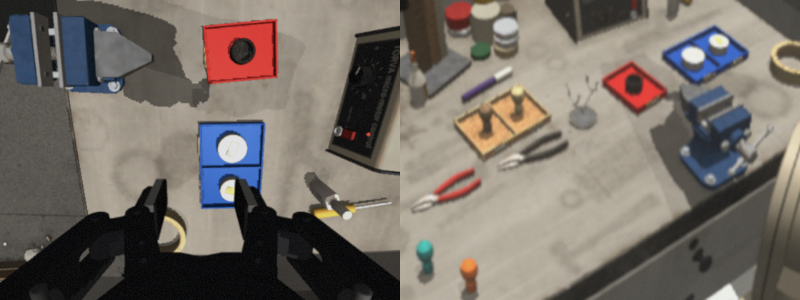

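Everything is in place: both punches upright in the wooden bays, both tins in the blue bays, and the loupe in the red tray. The pliers and look-alikes are where they were.

```bash
python3 -c "
from workcell import manip
print(manip.hand_in())"
```

```text
the job is handed in; nothing more can be done
None
```

The job is handed in at about 38 s: the final pictures show both punches, both tins and the loupe upright in their trays, placed in the order asked, with the pliers and look-alikes untouched.

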